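# Bring the air-bearing slide to rest at the gauge pointer

### The job

Send the hub on its air-bearing slide over to the gauge: push the slide by the sprung buffer plate at its rear end, then brake it by the plate at its front end, so that it comes to rest, let go, with its index blade opposite the gauge's pointer and stays there for some seconds. The slide must never strike the end stops of its rail; touch only the two buffer plates, not the hub, the block or the rubber bellows, and leave the gauge and the other things on the bench alone.

Things in the scene. Friction and masses are not known exactly. Their poses are not given: they have to be found in the camera images.
- rail: Low aluminium rail base, 130 x 640 mm, fixed on the bench; origin at its centre on the bench surface, z up. Its y axis is the direction of travel (+y = forward, to the robot's left, towards the gauge); x points away from the robot. The end stops are dark steel blocks at both ends, 30 mm long, tops 52 mm above the bench; the slide strikes them at slide values +0.23 and -0.23.
- slide (a joint): Position of the slide's middle along the rail's y, m: 0 mid-rail, + forward, end stops at -0.23 and 0.23; starts at rest at -0.19 to -0.11. Moving mass with hub nominally 1.3 kg (hidden, 1.0 to 1.85). Air bearing: only about 0.002 N dry friction plus 0.03 N s/m, so it loses hardly 3 mm/s of speed each second; let go at 3 mm/s it drifts about 3 mm, at 10 mm/s about 30 mm.
- cargo: The grey block of the slide, 120 mm (x) by 110 mm (y, travel), from 58 to 128 mm above the bench, with the machined steel flanged hub bolted on top (flange diameter 90 mm, barrel diameter 64 mm, top 183 mm above the bench). Origin at the slide's middle at bench height; same axes as the rail. Not to be touched.
- index (a point): The upright steel index blade, 4 mm wide, at the middle of the far (+x) side of the grey block, 68 mm in x from the slide's middle, 100 mm above the bench.
- mark (a point): Tip of the wedge pointer on the gauge post, 100 mm above the bench, about 14 mm beyond the index blade's path in x. The index blade must stop level with it along the rail's y. Axes as the rail's; it lies 0.08 to 0.18 m forward of the middle of the rail.
- gauge: The gauge: fixed steel post, 117 mm high, diameter 22 mm (collar 32 mm), standing beyond the rail's far side on a 50 mm foot and carrying the wedge pointer; origin on the bench 2 mm on the -x side of the pointer's tip; post axis 55 mm in +x from the origin.
- rear_face (a point): Centre of the outer face of the rear buffer plate, for pushing: dark steel, 110 mm wide (x), 60 mm high (65 to 125 mm above the bench), 10 mm thick; faces -y of the rail, 135 mm behind the slide's middle when free. Springs in up to 45 mm: 12 N/m, no preload, 0.25 N s/m; rebound about 0.9 of the speed.
- front_face (a point): Centre of the outer face of the front buffer plate, the same as the rear one, mirrored: 135 mm ahead of the slide's middle when free, face looking to +y of the rail, 12 N/m, 45 mm of travel. A plate with its bellows weighs only 60 g: touched fast it is knocked inwards off the finger, so close in at under about 50 mm/s.
- rear_bellows: Black rubber bellows behind the rear plate, 100 x 72 x 52 mm, moving with the plate into the grey block; tops 121 mm above the bench. Origin at the slide's middle, at bench height, moving with the plate. Not to be touched.
- front_bellows: The same behind the front plate. Not to be touched.
- spare_hub: Bystander: loose steel flanged hub, flange diameter 90 mm, 55 mm high, standing beyond the rail; origin under its centre.
- tape_measure: Bystander: orange tape measure, 70 x 35 x 65 mm, beyond the rail; origin under its centre.
- tape_roll: Bystander: clear roll of tape, outer diameter 100 mm, 48 mm high, lying on the robot's side of the rail, to the left; origin under its centre.
Mind the look-alikes: they are no part of the job. What is shaped like the gauge but blue, purple or red is not meant.

How it is judged:
On the way, in this order (a step that is already met when the one before it is completed fails the run):
1. the slide is on its way, clear of its start (distance of index from where it was at the start of the episode above 0.05 m).
2. let go, the slide stands at the pointer for 3 s (y of index in the frame of mark between -0.015 and 0.015 m and velocity of joint slide between -0.008 and 0.008 m/s and contact force between each of the fingers, the arm and anything else below 0.1 N), for 3 s.
At the end, for the whole second after the job is handed in: The index blade stands within 15 mm of the pointer along the rail, the slide is at rest (under 8 mm/s) and nothing touches it; it has stood so for 3 s (all of step 2).
It fails at once if the slide strikes an end stop (value of joint slide above 0.227 m or value of joint slide below -0.227 m).
It fails at once if the slide is touched elsewhere than on its two buffer plates (contact force between any of the fingers, the arm and cargo above 0.3 N or contact force between any of the fingers, the arm and rear_bellows above 0.3 N or contact force between any of the fingers, the arm and front_bellows above 0.3 N).
It fails at once if the gauge is touched (contact force between any of the fingers, the arm and gauge above 0.3 N).
It fails at once if a bystander is moved (distance of any of spare_hub, tape_measure, tape_roll from where it was at the start of the episode above 0.03 m).
It also fails if it takes over 51 s, if anything falls off the work surface, if the arm or the gripper's body presses on something with over 40 N, if the wrist force passes 120 N, or if a joint passes its speed limit or range.

### The arm

A 7-joint arm with a two-finger parallel gripper is mounted at the origin on the work surface. World frame = base frame: x ahead of the robot, y to its left, z up, the work surface at z = 0. Lengths are in m, angles in rad, forces in N, time in s.
With the tool pointing down it reaches from about 0.4 to 0.85 m from the base axis. Payload 4.5 kg.
Tool frame: the origin (TCP) lies on the centre line of the jaws, within the pads' length; the fingertips stand 8 mm ahead of it and the grasp point (between the pads) lies 11 mm behind it; z points along the fingers, x is the direction in which the jaws open and shut, and the axes are right-handed (so a half turn about z gives the same grasp; the last joint's range is limited). The gripper opens to 88 mm and grips with 3 to 60 N. Pads are 18 mm wide; open, the fingers measure 123 mm over their backs; the gripper's body (75 mm by 187 mm) begins 45 mm behind the grasp point.
Start: joints at [1.161, 0.689, -0.195, 1.565, 0.157, 0.902, -0.215], TCP at [0.268, -0.564, 0.247] pointing down, gripper open.
Joint ranges: [-3.01, 3.01], [-0.46, 2.08], [-1.47, 1.51], [0.13, 2.56], [-1, 4.14], [0.04, 2.09], [-2.66, 2.66]. Speed limits (rad/s): [2.57, 2.57, 3.14, 3.14, 3.14, 3.14, 3.14].

### API

Orientations are given as a unit quaternion [x, y, z, w].
In Python, from plant import r gives the robot as it stands.
- The arm moves only by the shell command python3 -m pendant 'ROWS' [FORCE]. ROWS is JSON, a list of rows, each a list of 3 entries, a list of its own where there are three numbers: the turn, a rotation vector about the tool's x, y, z in rad, then the shift along the tool's x, y, z in m, then the opening, from 0 (shut) to 1 (fully open). In form: [[[wx, wy, wz], [tx, ty, tz], claw], ...]. A call has 1 to 10 rows; each row is the pose to reach, as a shift and turn from the pose commanded when the call began, along the tool's axes at that moment; what a row does not reach only later rows make up. A row lasts 1/10 s, in which the tool goes at most 50 mm and 8.59 degrees, less where a joint would pass 70% of its speed; a pose out of reach is approached as far as the arm can. A call with a gripper value outside its range is refused whole. The fingers move at their own pace and stop on an object; FORCE is the grip in N (left out, the last holds). Time passes only in rows, so rows that repeat a pose let the fingers close. It gives the time, the measured TCP pose, the force and the opening at its end, in the units of the state.
- r.get_state(): the state, without advancing time (a new reading comes with each control period).
- r.snapshot(name): name is "side" or "top"; returns a dict with "image" (384x512x3 uint8, red, green, blue), "mtx" (3x3 intrinsics, pixels), "R" (3x3) and "t" (3): a world point X has camera coordinates R X + t. Camera axes: x right, y down, z forward; pixel columns grow to the right and rows downward; lengths in m; the calibration is good to about 2 mm. A picture is of the moment at which its call begins. There is no depth.
- r.finish_job(): hands the job in, once; it reports no verdict.
The state is a dict: "clock": time; "q": joint angles; "qd": joint speeds; "joint_torque": joint torques, N m; "tool_pos": TCP position; "eef_rot": TCP orientation; "contact_force": force on the tool from outside, world axes, zero at the start; "moment": the same for the moment, N m; "opening": opening from 0.0 (shut) to 1.0 (fully open).
Only numpy, scipy, OpenCV 4.12 (cv2) and the standard library are available. Lean on these libraries where they do the work, as an engineer would, in place of code of your own. Each camera call takes 0.05 s, during which the arm holds its last target. There are 200 camera calls.

## Working session

There is one attempt and no reset: what is moved stays moved. The work goes in short steps, Python scripts to look and compute and a shell command to move; the robot and the scene stay as the last step left them, time stands still between calls to the robot, and variables do not carry over. Pictures are saved under pics/ and viewed, about 8 in all and at most 12, crops included, and the job is handed in when it is done.

```bash
mkdir -p pics; ls; python3 - <<'E'
from plant import r
import cv2,json
s=r.get_state();print({k:(v if not hasattr(v,'tolist') else v.tolist()) for k,v in s.items()})
for n in("top","side"):
    d=r.snapshot(n);cv2.imwrite(f"pics/{n}0.png",d["image"][:,:,::-1]);print(n,d["mtx"],d["R"],d["t"])
E
```

```text
pics
{'clock': 0.0, 'q': [1.1607786290530275, 0.6899606080805726, -0.19448019050545506, 1.5663316642873641, 0.15729137545296001, 0.9025149168838897, -0.21511858459892996], 'qd': [-0.00025331169410107695, -0.00027430783902534074, -0.0003493053900460342, -0.0011779890688387454, 0.0009025629781555398, 0.0015011215870755622, -1.8114035030786916e-05], 'joint_torque': [0.00041339952986163553, -52.75626540184021, -1.2671289592981339, -15.342743396759033, -0.05273349699564278, 0.006630764255532995, 0.00015494211311306572], 'tool_pos': [0.2680447475007272, -0.5639213190494884, 0.24592705348642913], 'eef_rot': [0.8454049061744979, -0.5341251827657525, -0.0008097660239670658, -0.0004219366379346935], 'contact_force': [0.27795319608419367, 0.27331167663925765, -0.5112744049885458], 'moment': [0.025264108518156227, -0.03409609168326216, -0.023601973218252224], 'opening': 1.0000610318805798}
top [[413.52631381   0.         253.83826144]
 [  0.         413.52631381 186.89840887]
 [  0.           0.           1.        ]] [[ 0.0106897  -0.99994227 -0.0010885 ]
 [-0.9948289  -0.01052507 -0.10101819]
 [ 0.10100091  0.00216273 -0.99488398]] [0.01078671 0.54703789 1.06299318]
side [[372.37076497   0.         259.36167193]
 [  0.         372.37076497 193.4940993 ]
 [  0.           0.           1.        ]] [[ 0.91902834  0.39417125 -0.00399325]
 [ 0.34441336 -0.80786075 -0.47826818]
 [-0.19174555  0.43816668 -0.87820476]] [-0.51516982 -0.15119148  1.10353357]
```

View pics/top0.png

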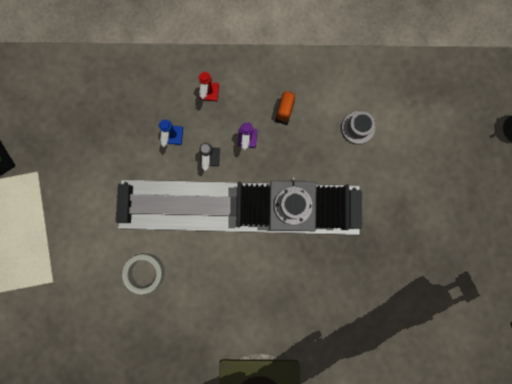

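View pics/side0.png

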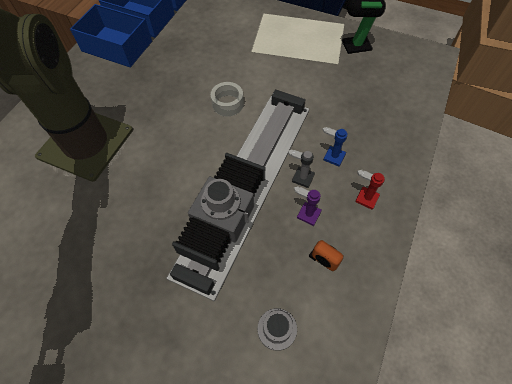

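The top view shows the rail along the image row axis from (118,205) to (360,210). The index blade is near (293,181), and the grey gauge's pointer tip is near (206,168). I'll enlarge that area.

```bash
python3 - <<'E'
import cv2
a=cv2.imread("pics/top0.png")[135:245,110:370];cv2.imwrite("pics/c1.png",cv2.resize(a,None,fx=3.0,fy=3.0,interpolation=cv2.INTER_CUBIC))
E
```

```text
(no output)
```

View pics/c1.png

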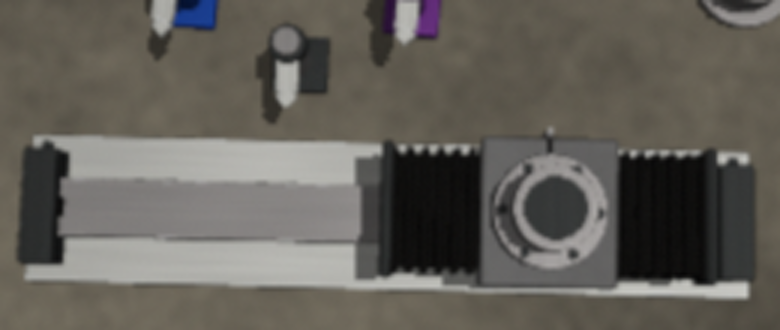

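```bash
cat > h.py <<'E'
import numpy as np
def px2w(d,u,v,z):
    M,R,t=map(np.array,(d["mtx"],d["R"],d["t"]))
    ray=R.T@np.linalg.solve(M,[u,v,1]);c=-R.T@t
    return c+ray*(z-c[2])/ray[2]
E
python3 - <<'E'
from plant import r
from h import *
from scipy.spatial.transform import Rotation as Ro
np.set_printoptions(precision=4,suppress=True)
d=r.snapshot("top")
c=lambda x,y,z:px2w(d,x/3+110,y/3+135,z)
print("rail corners",*[c(x,y,.015)for x,y in((33,135),(750,153),(25,280),(750,297))])
print("tip",c(286,107,.1),"index",c(549,134,.1))
print("block corners",*[c(x,y,.128)for x,y in((482,138),(617,138),(480,285),(617,285))])
print("front plate top face edge",c(381,143,.125),c(379,272,.125),"rear",c(718,150,.125),c(716,284,.125))
print("hubtop",c(555,209,.183))
s=r.get_state();print(s["clock"],s["tool_pos"]);print(Ro.from_quat(s["eef_rot"]).as_matrix())
E
```

```text
rail corners [0.563 0.372 0.015] [ 0.5536 -0.2666  0.015 ] [0.4343 0.3735 0.015 ] [ 0.4263 -0.2647  0.015 ]
tip [0.5786 0.1368 0.1   ] index [ 0.5585 -0.0799  0.1   ]
block corners [ 0.5513 -0.0238  0.128 ] [ 0.5525 -0.1316  0.128 ] [ 0.4345 -0.023   0.128 ] [ 0.4357 -0.1311  0.128 ]
front plate top face edge [0.5468 0.057  0.125 ] [0.4439 0.057  0.125 ] rear [ 0.544  -0.2129  0.125 ] [ 0.4373 -0.21    0.125 ]
hubtop [ 0.4919 -0.0768  0.183 ]
0.15 [ 0.2681 -0.5641  0.2461]
[[ 0.4295 -0.9031 -0.0006]
 [-0.9031 -0.4295  0.0011]
 [-0.0013  0.0001 -1.    ]]
```

The slide must travel about +0.216 m: the index is at y=-0.080 and the pointer at y=0.137. The rear face is at y≈-0.212 and the rail centre line at x≈0.493. I'll move behind the rear plate with the jaws shut and the jaw axis along rail x.

```bash
python3 -m pendant '[[[0,0,-0.1],[-0.016,-0.03,0],0],[[0,0,-0.23],[-0.037,-0.068,0],0],[[0,0,-0.36],[-0.06,-0.11,0],0],[[0,0,-0.49],[-0.082,-0.152,0],0],[[0,0,-0.62],[-0.105,-0.194,0],0],[[0,0,-0.75],[-0.127,-0.235,0],0],[[0,0,-0.88],[-0.15,-0.277,0],0],[[0,0,-1.0],[-0.17,-0.313,0],0],[[0,0,-1.113],[-0.182,-0.336,0],0],[[0,0,-1.113],[-0.182,-0.336,0],0]]'
python3 - <<'E'
from plant import r
from scipy.spatial.transform import Rotation as Ro
s=r.get_state();print(s["tool_pos"],s["opening"],Ro.from_quat(s["eef_rot"]).as_matrix().round(4))
E
```

```text
clock: 1.15
tool_pos: [0.4965, -0.251, 0.2469]
eef_rot: [1.0, -0.002, 0.001, -0.002]
contact_force: [-0.6, 0.6, 0.3]
opening: 0.116
[ 0.49654378 -0.25097338  0.24691693] 0.11560397783501329 [[ 1.     -0.0045  0.0026]
 [-0.0045 -1.      0.0031]
 [ 0.0025 -0.0031 -1.    ]]
```

```bash
python3 -m pendant '[[[0,0,0.01],[0,0,0.03],0],[[0,0,0.01],[0,0,0.07],0],[[0,0,0.01],[0,0,0.11],0],[[0,0,0.01],[0,0,0.135],0],[[0,0,0.01],[0,0,0.141],0],[[0,0,0.01],[0,0,0.141],0]]'
python3 - <<'E'
from plant import r
import cv2
d=r.snapshot("top");cv2.imwrite("pics/t2.png",cv2.resize(d["image"][135:245,110:370,::-1],None,fx=3,fy=3,interpolation=cv2.INTER_CUBIC))
d=r.snapshot("side");cv2.imwrite("pics/s2.png",cv2.resize(d["image"][85:300,160:345,::-1],None,fx=2.7,fy=2.7,interpolation=cv2.INTER_CUBIC))
E
```

```text
clock: 1.75
tool_pos: [0.4929, -0.2565, 0.1052]
eef_rot: [1.0, -0.013, -0.001, 0.0]
contact_force: [0.5, 0.3, 0.2]
opening: 0.004
```

View pics/s2.png

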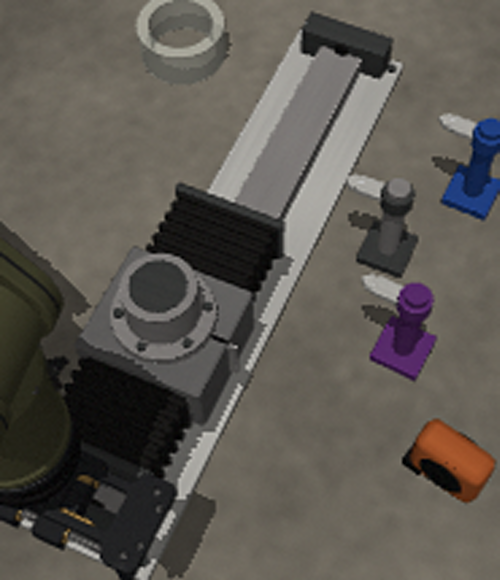

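```bash
cat >> h.py <<'E'
import cv2
# rectify plane z=.128: world y -0.20..0.30 -> cols (1 px=1mm, y increasing right), world x .40...62 rows
def rect(d,z=.128,S=2000):
    M,R,t=map(np.array,(d["mtx"],d["R"],d["t"]))
    H=M@np.column_stack([R[:,0],R[:,1],R[:,2]*z+t])      # (x,y,1)->px
    A=np.array([[0,1/S,.40],[1/S,0,-.20],[0,0,1.]])      # (col,row)->(x,y)
    return cv2.warpPerspective(d["image"],H@A,(int(.5*S),int(.22*S)),flags=cv2.INTER_CUBIC|cv2.WARP_INVERSE_MAP)
TX=(.522,.562)
def mktpl(d,y0):
    im=rect(d);S=2000
    return im[int((TX[0]-.4)*S):int((TX[1]-.4)*S), int((y0-.062+.2)*S):int((y0+.062+.2)*S)]
def track(d,tpl,y0):
    im=rect(d);S=2000
    r0=int((TX[0]-.4)*S);band=im[max(r0-6,0):int((TX[1]-.4)*S)+20]
    m=cv2.matchTemplate(band,tpl,cv2.TM_CCOEFF_NORMED);_,v,_,p=cv2.minMaxLoc(m)
    row=m[p[1]];c=p[0];o=0.
    if 0<c<len(row)-1: a,b,e=row[c-1:c+2];o=(a-e)/(2*(a-2*b+e))
    return (c+o-int((y0-.062+.2)*S))/S, v
def look():
    from plant import r
    out=[]
    for n in("top","side"):
        t=r.get_state()["clock"];d=r.snapshot(n)
        z=np.load("tpl_%s.npy"%n);s,v=track(d,z,-.077)
        out.append((n,round(t,2),round(s*1e3,1),round(float(v),3)))
    return out
E
python3 - <<'E'
from plant import r
from h import *
for n in("top","side"):
    d=r.snapshot(n);np.save("tpl_%s.npy"%n,mktpl(d,-.077));cv2.imwrite(f"pics/r_{n}.png",rect(d)[:,:,::-1])
    D=d
    if n=="side": print("side z=.1 tip",px2w(d,160+351/2.7,85+181/2.7,.1),"index",px2w(d,160+237/2.7,85+347/2.7,.1))
a=np.vstack([cv2.imread("pics/r_top.png")[::1,:],cv2.imread("pics/r_side.png")])
cv2.imwrite("pics/rr.png",cv2.resize(a,None,fx=.66,fy=.66))
print(look())
E
```

```text
side z=.1 tip [0.58836603 0.13719897 0.1       ] index [ 0.55965931 -0.06628856  0.1       ]
[('top', 1.95, np.float32(0.0), 1.0), ('side', 2.0, np.float32(0.0), 0.999)]
```

View pics/rr.png

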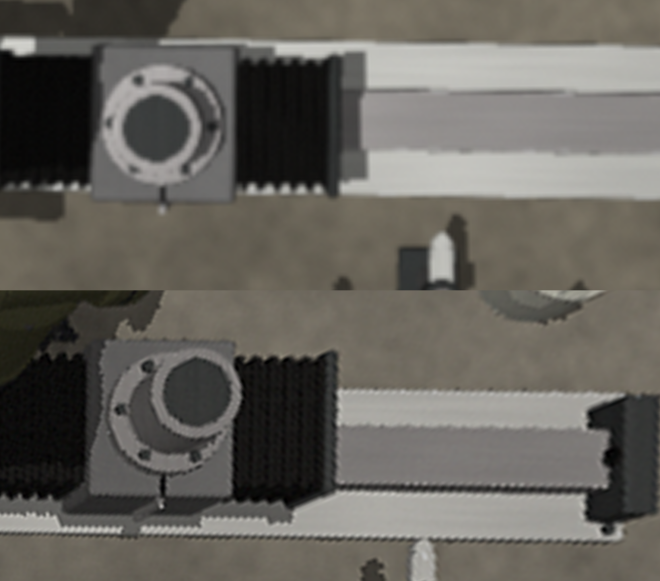

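The tip reads y=0.137 in both views. The index reads y=-0.077 when taken at its visible top edge, where both views agree, so the slide should travel about 0.214 m. I'll push now at a steady 22 mm/s.

```bash
python3 -m pendant '[[[0,0,0],[0,-0.003,0],0],[[0,0,0],[0,-0.006,0],0],[[0,0,0],[0,-0.0095,0],0],[[0,0,0],[0,-0.0125,0],0],[[0,0,0],[0,-0.0155,0],0],[[0,0,0],[0,-0.018,0],0],[[0,0,0],[0,-0.0202,0],0],[[0,0,0],[0,-0.0224,0],0],[[0,0,0],[0,-0.0246,0],0],[[0,0,0],[0,-0.0268,0],0]]'
python3 -m pendant '[[[0,0,0],[0,-0.0022,0],0],[[0,0,0],[0,-0.0044,0],0],[[0,0,0],[0,-0.0066,0],0],[[0,0,0],[0,-0.0088,0],0],[[0,0,0],[0,-0.011,0],0],[[0,0,0],[0,-0.0132,0],0],[[0,0,0],[0,-0.0154,0],0],[[0,0,0],[0,-0.0176,0],0],[[0,0,0],[0,-0.0198,0],0],[[0,0,0],[0,-0.022,0],0]]'
python3 -m pendant '[[[0,0,0],[0,-0.0022,0],0],[[0,0,0],[0,-0.0044,0],0],[[0,0,0],[0,-0.0066,0],0],[[0,0,0],[0,-0.0088,0],0],[[0,0,0],[0,-0.011,0],0],[[0,0,0],[0,-0.0132,0],0],[[0,0,0],[0,-0.0154,0],0],[[0,0,0],[0,-0.0176,0],0],[[0,0,0],[0,-0.0198,0],0],[[0,0,0],[0,-0.022,0],0]]'
python3 -c "
from h import look
print(look())"
```

```text
clock: 3.05
tool_pos: [0.4943, -0.2289, 0.1057]
eef_rot: [1.0, -0.012, 0.0, 0.0]
contact_force: [0.1, 0.2, 0.6]
opening: 0.001
clock: 4.05
tool_pos: [0.4949, -0.2069, 0.1057]
eef_rot: [1.0, -0.012, 0.0, 0.0]
contact_force: [-0.3, -0.1, -0.2]
opening: 0.007
clock: 5.05
tool_pos: [0.4954, -0.1849, 0.1057]
eef_rot: [1.0, -0.012, 0.0, 0.0]
contact_force: [0.3, -0.6, -0.6]
opening: 0.002
[('top', 5.05, np.float32(44.5), 0.929), ('side', 5.1, np.float32(46.0), 0.952)]
```

```bash
python3 -m pendant '[[[0,0,0],[0,0,-0.035],0],[[0,0,0],[0,0,-0.08],0],[[0,0,0],[0,-0.01,-0.115],0],[[0,0,0],[0,-0.045,-0.12],0],[[0,0,0],[0,-0.09,-0.12],0],[[0,0,0],[0,-0.138,-0.12],0],[[0,0,0],[0,-0.186,-0.12],0],[[0,0,0],[0,-0.234,-0.12],0],[[0,0,0],[0,-0.282,-0.12],0],[[0,0,0],[0,-0.33,-0.12],0]]'
python3 -m pendant '[[[0,0,0],[0,-0.048,0],0],[[0,0,0],[0.001,-0.083,0.0],0],[[0,0,0],[0.002,-0.1,0.02],0],[[0,0,0],[0.002,-0.105,0.06],0],[[0,0,0],[0.002,-0.105,0.1],0],[[0,0,0],[0.002,-0.105,0.118],0],[[0,0,0],[0.002,-0.105,0.12],0]]'
python3 -c "
from h import look
print(look())"
```

```text
clock: 6.15
tool_pos: [0.503, 0.1466, 0.2258]
eef_rot: [1.0, -0.012, 0.0, 0.0]
contact_force: [-0.2, -0.5, -0.0]
opening: 0.009
clock: 6.85
tool_pos: [0.5062, 0.2487, 0.1032]
eef_rot: [1.0, -0.012, -0.002, 0.002]
contact_force: [-0.4, -0.3, 0.8]
opening: 0.008
[('top', 6.85, np.float32(113.1), 0.914), ('side', 6.9, np.float32(114.6), 0.949)]
```

```bash
python3 -m pendant '[[[0,0,0],[-0.004,0,0],0],[[0,0,0],[-0.008,0,0],0],[[0,0,0],[-0.008,0,0],0],[[0,0,0],[-0.008,0,0],0],[[0,0,0],[-0.008,0,0],0],[[0,0,0],[-0.008,0,0],0],[[0,0,0],[-0.008,0,0],0],[[0,0,0],[-0.008,0,0],0],[[0,0,0],[-0.008,0,0],0]]'
python3 - <<'E'
from h import look
print(look())
from plant import r;import cv2
d=r.snapshot("side");cv2.imwrite("pics/s3.png",cv2.resize(d["image"][60:260,190:390,::-1],None,fx=2.8,fy=2.8,interpolation=cv2.INTER_CUBIC))
print(r.get_state()["clock"],r.get_state()["tool_pos"])
E
```

```text
clock: 7.85
tool_pos: [0.4999, 0.25, 0.1057]
eef_rot: [1.0, -0.012, 0.0, 0.0]
contact_force: [-0.8, 0.6, 0.6]
opening: 0.005
[('top', 7.85, np.float32(148.5), 0.895), ('side', 7.9, np.float32(149.9), 0.937)]
8.0 [0.49982985 0.24998427 0.10566659]
```

View pics/s3.png

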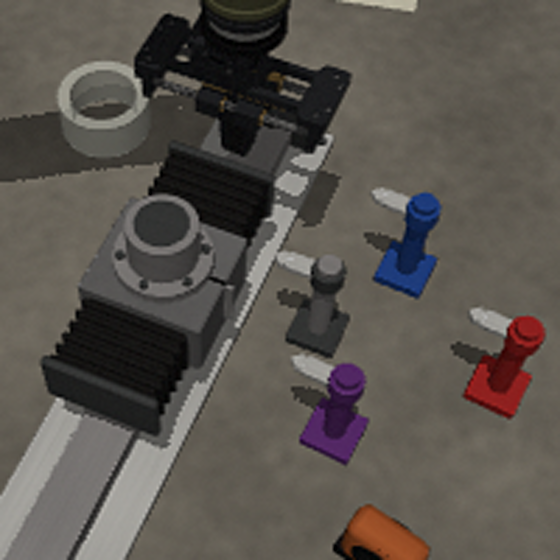

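```bash
python3 -m pendant '[[[0,0,0],[0,0,0],0],[[0,0,0],[0,0,0],0],[[0,0,0],[0,0,0],0],[[0,0,0],[0,0,0],0],[[0,0,0],[0,-0.001,0],0],[[0,0,0],[0,-0.0026,0],0],[[0,0,0],[0,-0.0042,0],0],[[0,0,0],[0,-0.0057,0],0],[[0,0,0],[0,-0.0073,0],0],[[0,0,0],[0,-0.0089,0],0]]'
python3 -m pendant '[[[0,0,0],[0,-0.0016,0],0],[[0,0,0],[0,-0.0031,0],0],[[0,0,0],[0,-0.0047,0],0],[[0,0,0],[0,-0.0063,0],0],[[0,0,0],[0,-0.0079,0],0],[[0,0,0],[0,-0.0094,0],0],[[0,0,0],[0,-0.011,0],0],[[0,0,0],[0,-0.0126,0],0],[[0,0,0],[0,-0.0141,0],0],[[0,0,0],[0,-0.0157,0],0]]'
python3 -m pendant '[[[0,0,0],[0,-0.0016,0],0],[[0,0,0],[0,-0.0031,0],0],[[0,0,0],[0,-0.0047,0],0],[[0,0,0],[0,-0.0063,0],0],[[0,0,0],[0,-0.0079,0],0],[[0,0,0],[0,-0.0094,0],0],[[0,0,0],[0,-0.011,0],0],[[0,0,0],[0,-0.0126,0],0]]'
python3 -c "
from h import look
print(look())"
```

```text
clock: 9.0
tool_pos: [0.5, 0.259, 0.1057]
eef_rot: [1.0, -0.012, 0.0, 0.0]
contact_force: [0.1, -0.2, 0.1]
opening: 0.003
clock: 10.0
tool_pos: [0.5004, 0.2747, 0.1057]
eef_rot: [1.0, -0.012, 0.0, 0.0]
contact_force: [1.1, -0.2, 0.2]
opening: 0.004
clock: 10.8
tool_pos: [0.5007, 0.2873, 0.1057]
eef_rot: [1.0, -0.012, 0.0, 0.0]
contact_force: [0.7, 0.4, 0.7]
opening: 0.006
[('top', 10.8, np.float32(207.6), 0.855), ('side', 10.85, np.float32(207.2), 0.897)]
```

```bash
python3 -m pendant '[[[0,0,0],[0,-0.004,0],0],[[0,0,0],[0,-0.009,0],0],[[0,0,0],[0,-0.014,0],0],[[0,0,0],[0,-0.018,0],0],[[0,0,0],[0,-0.02,0],0],[[0,0,0],[0,-0.02,0],0],[[0,0,0],[0,-0.02,0],0],[[0,0,0],[0,-0.02,0],0],[[0,0,0],[0,-0.02,0],0],[[0,0,0],[0,-0.02,0],0]]'
python3 - <<'E'
from h import look
print(look())
from plant import r;import cv2
d=r.snapshot("top");cv2.imwrite("pics/t4.png",cv2.resize(d["image"][130:250,120:280,::-1],None,fx=4.5,fy=4.5,interpolation=cv2.INTER_CUBIC))
d=r.snapshot("side");cv2.imwrite("pics/s4.png",cv2.resize(d["image"][110:210,230:350,::-1],None,fx=5,fy=5,interpolation=cv2.INTER_CUBIC))
E
```

```text
clock: 11.9
tool_pos: [0.5013, 0.307, 0.1057]
eef_rot: [1.0, -0.012, 0.0, 0.0]
contact_force: [0.6, -0.1, 0.7]
opening: 0.004
[('top', 11.9, np.float32(207.7), 0.853), ('side', 11.95, np.float32(207.4), 0.905)]
```

View pics/t4.png

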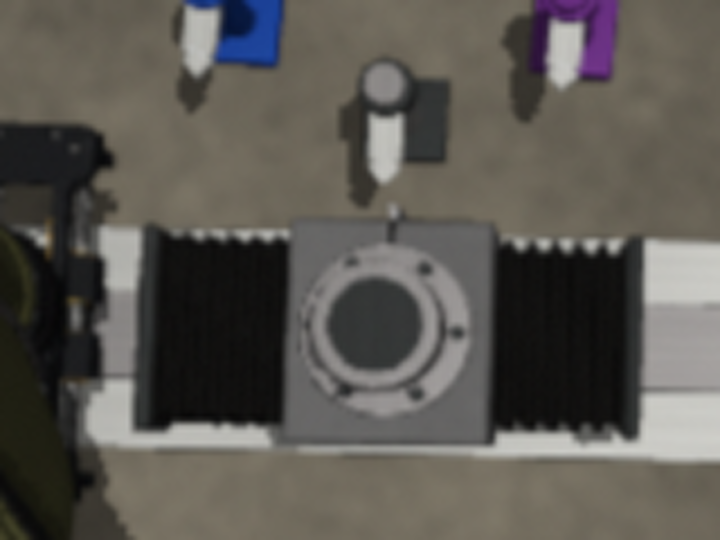

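View pics/s4.png

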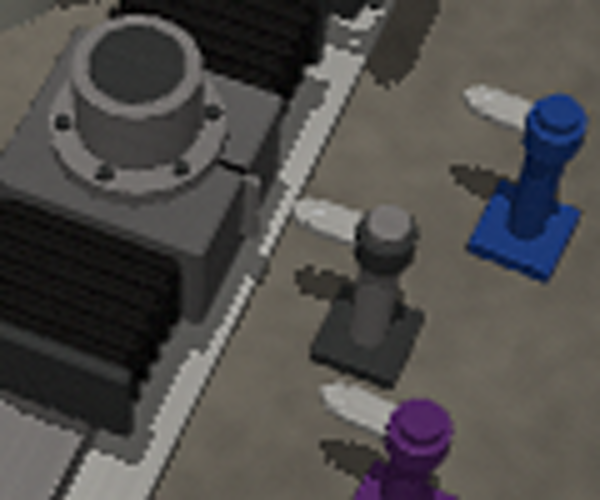

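The slide is at rest (about 0.2 mm/s). In the top view the blade at (392,215) is about 8 enlarged pixels, or 4 mm, short of the tip at (384,184). The tracker says 6.5 mm short, so both are within ±15 mm. The finger is well clear, so I'll wait out the 3 s.

```bash
for i in 1 2 3; do python3 -m pendant '[[[0,0,0],[0,0,0],0],[[0,0,0],[0,0,0],0],[[0,0,0],[0,0,0],0],[[0,0,0],[0,0,0],0],[[0,0,0],[0,0,0],0],[[0,0,0],[0,0,0],0],[[0,0,0],[0,0,0],0],[[0,0,0],[0,0,0],0],[[0,0,0],[0,0,0],0],[[0,0,0],[0,0,0],0]]' | head -1; done
python3 -m pendant '[[[0,0,0],[0,0,0],0],[[0,0,0],[0,0,0],0],[[0,0,0],[0,0,0],0],[[0,0,0],[0,0,0],0],[[0,0,0],[0,0,0],0]]'
python3 - <<'E'
from h import look
l=look();print(l)
if all(abs(x[2]-214)<10 for x in l):
    from plant import r;print(r.finish_job())
E
```

```text
clock: 13.1
clock: 14.1
clock: 15.1
clock: 15.6
tool_pos: [0.5012, 0.3072, 0.1057]
eef_rot: [1.0, -0.012, 0.0, 0.0]
contact_force: [-0.0, 0.5, 0.5]
opening: 0.01
[('top', 15.6, np.float32(207.7), 0.853), ('side', 15.65, np.float32(207.4), 0.904)]
the job is handed in; nothing more can be done
None
```

I pushed the slide by its rear plate with the closed fingers at 22 mm/s, and it left at about 40 mm/s. I then lifted over the hub and braked it on the front plate, with the finger moving ahead at 15.7 mm/s so that the slide bounced off at a standstill. I handed the job in at about 15.7 s of the 51 s.

- **Rest:** from 11.9 s to 15.6 s the tracker gave the same readings in both views (207.7 mm top, 207.4 mm side). The finger stood roughly 30 mm clear of the front plate.
- **Position:** the blade is a few mm short of the pointer, within the ±15 mm allowed. The estimates differ slightly: the tracker gives about 6.5 mm, while reading the top picture directly gives about 4 mm.
- **Contacts:** I saw no sign of touching anything but the two plates. The wrist force readings stayed within about 1 N, which is the noise level, so they could not have confirmed the 0.1 N or 0.3 N limits themselves.

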